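# Set the illuminator's aperture disc to its fourth hole

### The arm

A 7-joint arm with a two-finger parallel gripper is mounted at the origin on the work surface. World frame = base frame: x ahead of the robot, y to its left, z up, the work surface at z = 0. Lengths are in m, angles in degrees, forces in N, time in s.
With the tool pointing down it reaches from about 0.4 to 0.9 m from the base axis. Payload 5.5 kg.
Tool frame: the origin (TCP) lies midway between the tips of the shut fingers; the grasp point (between the pads) lies 19 mm behind it; z points along the fingers, y is the line along which they close (so a half turn about z gives the same grasp; the last joint's range is limited). The gripper opens to 92 mm and grips with 3 to 60 N. Pads are 19 mm wide; open, the fingers measure 130 mm over their backs; the gripper's body (75 mm by 190 mm) begins 47 mm behind the grasp point.
Start: joints at [91.341, 28.699, -24.465, 88.831, 12.651, 65.22, -12.049], TCP at [0.154, -0.631, 0.227] pointing down, gripper open.
Joint ranges: [-164.97, 164.97], [-17.58, 116.51], [-87.97, 89.64], [11.32, 138.91], [-80.73, 260.73], [10.89, 115.49], [-147.41, 147.41]. Speed limits (degrees/s): [147.25, 147.25, 180, 180, 180, 180, 180].

### API

Orientations are given as [roll, pitch, yaw] about the fixed x, y, z axes, in that order (R = Rz(yaw) Ry(pitch) Rx(roll)).
In Python, from station import r, viewer gives the robot as it stands. Calls block until the motion is done:
- r.move_to(position, orientation): joint-space move of the TCP to a pose.
- r.move_straight(position, frame=None, max_speed=0.15, f_stop=None): straight line of the TCP; frame=None keeps the orientation; max_speed is the mean speed in m/s. With f_stop (N) it stops when the force on the tool has changed by that much, and returns True; else False.
- r.movej(angles): joint-space move.
- r.command_gripper(opening, f_grip=None): finger opening in m; f_grip is the grip in N (None keeps the last); returns when the fingers have stopped.
- r.hold(seconds).
- r.solve_ik(position, orientation): joint angles nearest the present ones, or None.
- r.observe(): the state.
- viewer.get_image(name): name is "scene" or "side" or "wrist"; returns the picture (480x640x3 uint8, blue, green, red); there is no depth.
- viewer.camera_model(name): a dict with "fx", "fy", "cx", "cy" (pixels), "position" and "orientation" of the camera in the world. Camera axes: x right, y up, looking along -z (the intrinsics and any distortion apply to the point x, -y, -z); pixel columns grow to the right and rows downward; lengths in m; the calibration is good to about 2 mm. A picture is of the moment at which its call begins: read the wrist's pose just before it. camera_model takes no time and is no camera call; for the wrist camera it gives the pose at the moment of the call.
A pose or a line that the arm cannot do raises r.PlanningError and nothing moves.
- r.sign_off(): hands the job in; it is judged then, once.
The state is a dict: "t": time; "joints": joint angles; "qvel": joint speeds; "joint_torque": joint torques, N m; "eef_pos": TCP position; "eef_rot": TCP orientation; "ft_force": force on the tool from outside, world axes, zero at the start; "wrist_torque": the same for the moment, N m; "finger_gap": finger opening in m; "gripper_force": force on a finger pad.
Only numpy, scipy, OpenCV 4.12 (cv2) and the standard library are available. Lean on these libraries where they do the work, as an engineer would, in place of code of your own. Each camera call takes 0.05 s, during which the arm holds its last target. There are 200 camera calls.

### The job

On the white illuminator box, turn the aperture disc by its grip bar, click by click, until its fourth hole, counted from the smallest, stands at the steel pointer and the disc rests in that click. Then let go; leave the grey dimmer's knob as it is set.

Things in the scene. Friction and masses are not known exactly. Their poses are not given: they have to be found in the camera images.
- disc (a joint): Angle of the aperture disc, rad, counterclockwise from above. Six dark round holes near its rim, 49 mm from the axis, 0.48 rad apart: 6, 8, 10, 12.5, 15.5, 19 mm across, growing clockwise. A sprung detent (about 0.13 N m) pulls it into six clicks: smallest hole at the pointer at 0, second at 0.48, third 0.96, fourth 1.44, fifth 1.92, sixth 2.40; stops just past both ends. Starts at 0 to 0.96.
- disc_bar (a point): The disc's grip bar: black, upright, across the disc's centre, 58 mm long, 16 mm wide, 36 mm tall, turning with it. The disc is flat dull grey metal, 128 mm across, its level upper face 81 mm above the bench. This point is on the disc's axis, 20 mm above that face, 16 mm below the bar's top. x runs along the bar, towards the middle of the row of holes (between third and fourth); z up.
- pointer (a point): Tip of the fixed pointer, a small dark steel arrow 12 mm tall on the white illuminator box, just outside the disc's rim on the box's side away from the robot (+x), aimed at the disc's axis. The box is 200 x 170 x 70 mm, fixed, turned up to 0.5 rad either way; a black 44 mm lens tube sticks out 20 mm on its side towards the robot. This point is 12 mm above the box's top.
- dimmer_end (a point): One end of the bar of the dimmer's knob, not to be turned, at the bar's top, 89 mm above the bench, 19 mm from the knob's axis. The knob is black: a 42 mm long, 14 mm wide bar on a 44 mm round foot, on a small grey box (110 x 90 x 45 mm) fixed to the bench beside the illuminator.

How it is judged:
By the outcome, as a careful person would: the job done as asked, in the order asked, and still so for the second after the job is handed in, with the robot touching nothing.
It also fails if it takes over 35 s, if anything falls off the work surface, if the arm or the gripper's body presses on something with over 40 N, if the wrist force passes 120 N, or if a joint passes its speed limit or range.

## Working session

There is one attempt and no reset: what is moved stays moved. The work goes in short steps, each a Python script; the robot and the scene stay as the last script left them, time stands still between calls to the robot, and variables do not carry over. Pictures are saved under pics/ and viewed, at most 10 in all, crops included, and the job is handed in when it is done.

```bash
ls; mkdir -p pics; python3 - <<'E'
from station import r, viewer
import cv2,numpy as np
for n in ("scene","side"):
    im=viewer.get_image(n); cv2.imwrite(f"pics/{n}0.png",im)
    print(n,viewer.camera_model(n))
print(viewer.camera_model("wrist")); s=r.observe(); print(s["t"],s["eef_pos"],s["eef_rot"])
E
```

```text
pics
scene {'fx': 551.1520438277931, 'fy': 551.1520438277931, 'cx': 314.004235925842, 'cy': 236.08719833342434, 'position': array([ 1.1638213 , -0.3620294 ,  0.81869268]), 'orientation': array([44.78424307,  0.78686004, 55.68927311])}
side {'fx': 511.27132942288335, 'fy': 511.27132942288335, 'cx': 321.2781241722258, 'cy': 244.46184888205136, 'position': array([0.2694915 , 0.51927407, 0.63097527]), 'orientation': array([  49.63188487,   -1.04628253, -148.45886654])}
{'fx': 367.2006316263086, 'fy': 367.2006316263086, 'cx': 315.17905604513277, 'cy': 235.7545526275977, 'position': array([ 0.23618247, -0.61162843,  0.38439256]), 'orientation': array([-17.82176245,   0.12753889, -76.28768402])}
0.1 [ 0.15415455 -0.63079641  0.22578567] [-1.79898572e+02 -9.58563672e-04  1.37401348e+01]
```

View pics/scene0.png

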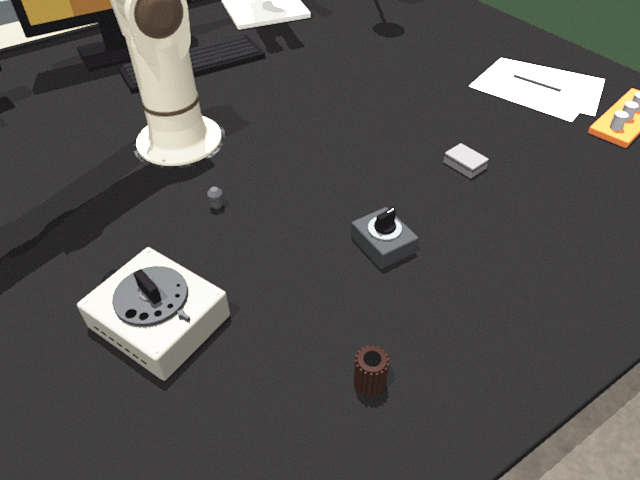

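View pics/side0.png

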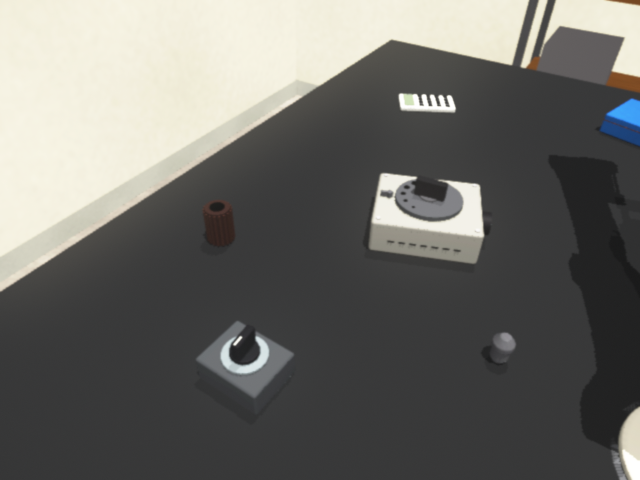

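The scene view shows the white box with the disc at about (150,296), its bar top at (147,285), and the pointer at about (183,316). The holes run from small at (178,286) to large at (130,314). The dimmer is at (384,235), well clear. Next I cast rays for the rough centre and bring the wrist camera over it.

```bash
cat > h.py <<'E'
from station import r, viewer
import cv2, numpy as np
from scipy.spatial.transform import Rotation as R
def cast(cm,uv,z):
    uv=np.atleast_2d(np.asarray(uv,float))
    d=np.c_[(uv[:,0]-cm["cx"])/cm["fx"],-(uv[:,1]-cm["cy"])/cm["fy"],-np.ones(len(uv))]
    d=R.from_euler("xyz",cm["orientation"],degrees=True).apply(d)
    p=np.asarray(cm["position"]); return p+d*((z-p[2])/d[:,2])[:,None]
E
python3 - <<'E'
from h import *
c=viewer.camera_model("scene")
print(cast(c,[(150,296)],.081),cast(c,[(178,312)],.082), cast(c,[(384,228)],.045))
c2=viewer.camera_model("side"); print(cast(c2,[(429,199)],.081))
# camera offset in the tool frame
s=r.observe(); T=R.from_euler("xyz",s["eef_rot"],degrees=True)
w=viewer.camera_model("wrist"); print(T.inv().apply(w["position"]-s["eef_pos"]), T.inv().apply(R.from_euler("xyz",w["orientation"],degrees=True).apply([0,0,-1])))
E
```

```text
[[ 0.51123978 -0.2687506   0.081     ]] [[ 0.57099989 -0.24371443  0.082     ]] [[0.58524198 0.18963231 0.045     ]]
[[ 0.49876251 -0.25809589  0.081     ]]
[ 0.08423593  0.00058294 -0.15860676] [-3.06071789e-01 -5.82463285e-04  9.52008257e-01]
```

```bash
python3 - <<'E'
from h import *
try: r.move_to([0.445,-0.277,0.27],[180,0,14])
except r.PlanningError as e: print(e)
w=viewer.camera_model("wrist"); im=viewer.get_image("wrist"); cv2.imwrite("pics/w1.png",im)
np.save("w1.npy",w,allow_pickle=True); s=r.observe(); print(s["t"],s["eef_pos"],s["joints"])
E
```

```text
1.8333 [ 0.44430384 -0.27855052  0.26976174] [ 63.88005658  15.45396189 -41.01948779 103.56072274  11.13124405
  65.09483421 -56.98721716]
```

View pics/w1.png

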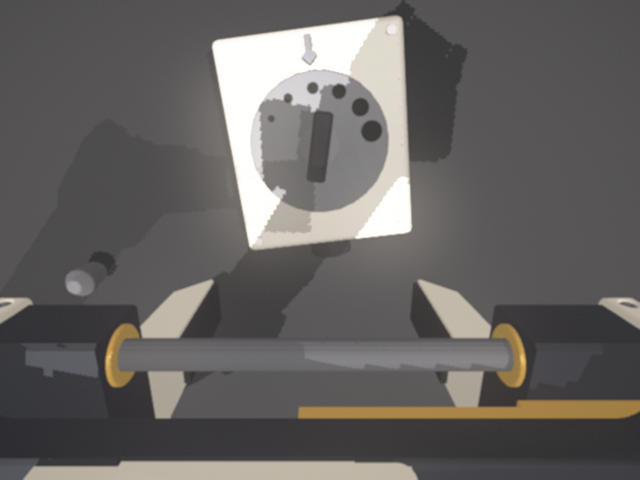

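The wrist view shows the whole disc. The holes are at about (271,118), (288,98), (313,88), (339,91), (360,107) and (372,131), the pointer tip at (309,63), and the bar at (319,147). The third hole is close to the pointer, so I now measure this exactly.

```bash
python3 - <<'E'
from h import *
from scipy.optimize import least_squares
w=np.load("w1.npy",allow_pickle=True).item(); im=cv2.imread("pics/w1.png"); g=cv2.cvtColor(im,cv2.COLOR_BGR2GRAY)
P=[]
for u,v in [(271,118),(288,98),(313,88),(339,91),(360,107),(372,131)]:
    x=g[v-13:v+14,u-13:u+14]; n,l,st,c=cv2.connectedComponentsWithStats(((x<75)).astype(np.uint8))
    k=[i for i in range(1,n) if st[i,4]<500 and np.hypot(*(c[i]-13))<6]
    k=max(k,key=lambda i:st[i,4]) if k else None
    P.append(c[k]+[u-13,v-13] if k else (u,v)); print(P[-1],st[k,4] if k else "manual")
H=cast(w,P,.081)[:,:2]
f=least_squares(lambda c:np.hypot(*(H-c).T)-.049,H.mean(0)-[.05,0]); c=f.x
a=np.unwrap(np.arctan2(*(H-c).T[::-1])); print("centre",c,"resid mm",f.fun*1e3,"ang",a,np.diff(a))
m=np.mean(a); print("bar ang from holes",m)
for tip in [(309,64)]:
    t=cast(w,[tip],.082)[0,:2]-c; print("pointer r",np.hypot(*t),"ang",np.arctan2(t[1],t[0]), "q",1.2+m-np.arctan2(t[1],t[0]))
# bar top
b=((g<62)*255).astype(np.uint8); n,l,st,cc=cv2.connectedComponentsWithStats(b); k=l[147,320]; ct,_=cv2.findContours((l==k).astype(np.uint8),0,2)
q=cast(w,cv2.boxPoints(cv2.minAreaRect(ct[0])),.117)[:,:2]; print("bar",q.mean(0),st[k],np.hypot(*(q-np.roll(q,1,0)).T),q)
# box corners top z=.07
q=cast(w,[(215,42),(402,17),(411,232),(251,248)],.07)[:,:2];print(q)
z=cv2.resize(im[20:220,220:420],(600,600),interpolation=cv2.INTER_CUBIC);cv2.imwrite("pics/w1z.png",z)
E
```

```text
(271, 118) manual
(288, 98) manual
(313, 88) manual
[338.67857143  91.01785714] 112
[359.87309645 106.65482234] 197
[371.16271186 130.51864407] 295
centre [ 0.50402953 -0.26788063] resid mm [ 0.25827208 -0.15232329 -0.18434403  0.12706898  0.09861835  0.00312035] ang [ 1.31787556  0.84346409  0.35392528 -0.11542348 -0.59179365 -1.07082902] [-0.47441147 -0.48953881 -0.46934875 -0.47637018 -0.47903537]
bar ang from holes 0.1228697956311137
pointer r 0.0682414938232687 ang 0.37199866561354394 q 0.9508711300175698
bar [ 0.10659794 -0.05928641] [     0      0    640    480 255146] [0.00082403 0.00203294 0.00082281 0.00203431] [[ 0.10602894 -0.05848818]
 [ 0.107775   -0.0595294 ]
 [ 0.10716775 -0.06008462]
 [ 0.10542008 -0.05904344]]
[[ 0.56645281 -0.15840844]
 [ 0.62405111 -0.31156906]
 [ 0.44156292 -0.3804348 ]
 [ 0.3853635  -0.22492358]]
```

View pics/w1z.png

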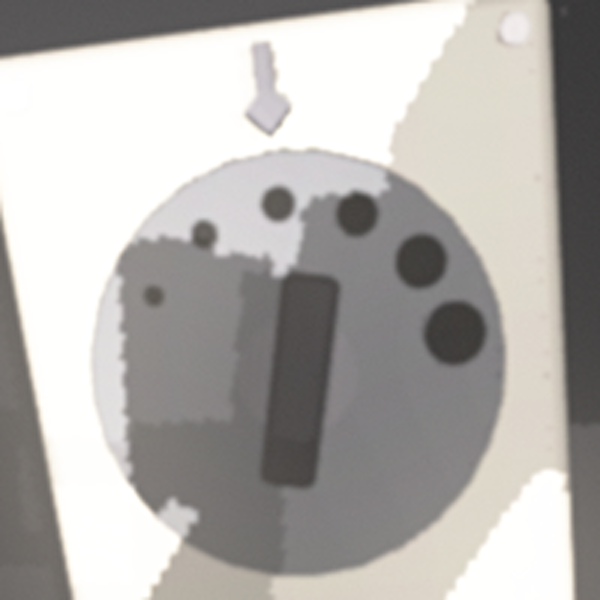

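The measurements agree:
- **Disc:** centre (0.504, -0.268), hole-circle residuals under 0.3 mm, spacing about 0.48 rad.
- **Angle:** q≈0.95, so the disc rests in the third click.
- **Turn needed:** one click, +0.48 rad counterclockwise, taking the bar from about 7.3° to 34.8°.

Next I grasp the bar.

```bash
python3 - <<'E'
from h import *
def st(m):
    s=r.observe(); print(m,round(s["t"],2),np.round(s["eef_pos"],4),np.round(s["eef_rot"],2),"F",np.round(s["ft_force"],1),"gap",round(float(s["finger_gap"]),4),np.round(s["gripper_force"],1),"Mz",np.round(s["wrist_torque"],2)); return s
r.command_gripper(.06,30)
r.move_to([.504,-.268,.16],[180,0,7.3]); r.hold(.2); s=st("above")
print("J7 now",s["joints"][6],"J7 at 34.8:",r.solve_ik([.504,-.268,.16],[180,0,34.8]))
e=np.array([.504,-.268])-s["eef_pos"][:2]
print(r.move_straight([.504+e[0],-.268+e[1],.089],max_speed=.06,f_stop=10)); st("down")
r.command_gripper(0.0,30); r.hold(.2); st("grip")
E
```

```text
above 3.32 [ 0.5044 -0.2694  0.1621] [ 1.7984e+02 -1.2000e-01  7.2400e+00] F [ 0.1  1.2 -0.2] gap 0.0603 0.0 Mz [0.   0.06 0.02]
J7 now -74.30182600226894 J7 at 34.8: [ 58.94701484  29.55682706 -43.84090317 103.53613332  24.1393349
  56.66676288 -49.96155193]
False
down 4.65 [ 0.5039 -0.2668  0.0895] [ 1.7997e+02 -4.0000e-02  7.3000e+00] F [-0.2  0.7  0.4] gap 0.0598 0.0 Mz [-0.    0.08 -0.01]
grip 5.62 [ 0.5037 -0.2675  0.0891] [ 1.7995e+02 -2.0000e-02  7.2700e+00] F [ 2.  -3.8 -1.5] gap 0.0155 30.0 Mz [-0.8  -0.24  0.  ]
```

Bar gripped: the gap is 15.5 mm and the forces are small. Now I turn with joint 7.

```bash
python3 - <<'E'
from h import *
s=r.observe(); j=np.array(s["joints"])
for d in (7,14,21,28):
    k=j.copy(); k[6]+=d; r.movej(k); s=r.observe()
    print(d,round(s["t"],2),np.round(s["eef_pos"],4),np.round(s["eef_rot"],2),"F",np.round(s["ft_force"],1),"M",np.round(s["wrist_torque"],2),s["finger_gap"])
r.hold(.3); s=r.observe(); print(np.round(s["eef_rot"],2),np.round(s["ft_force"],1),np.round(s["wrist_torque"],2))
r.command_gripper(.06); p=r.observe()["eef_pos"]
r.move_straight([p[0],p[1],.16],max_speed=.12)
r.move_to([0.445,-0.277,0.27],[180,0,14]); r.hold(.2)
w=viewer.camera_model("wrist"); im=viewer.get_image("wrist"); np.save("w2.npy",w,allow_pickle=True)
cv2.imwrite("pics/w2.png",im); cv2.imwrite("pics/w2z.png",cv2.resize(im[20:220,220:420],(600,600),interpolation=cv2.INTER_CUBIC)); s=r.observe();print(s["t"],s["eef_pos"])
E
```

```text
7 5.87 [ 0.5037 -0.2675  0.0891] [ 1.7995e+02 -2.0000e-02  1.4080e+01] F [ 1.7 -1.9 -1. ] M [-0.43 -0.13 -0.16] 0.016018233988468703
14 6.12 [ 0.5037 -0.2674  0.089 ] [179.95  -0.    20.98] F [ 0.  -2.1 -0.7] M [-0.39 -0.09  0.1 ] 0.015881480320695585
21 6.37 [ 0.5036 -0.2674  0.089 ] [1.7995e+02 1.0000e-02 2.7930e+01] F [-0.1 -2.  -0.4] M [-0.37 -0.09  0.14] 0.015886396373121735
28 6.62 [ 0.5036 -0.2673  0.089 ] [1.7996e+02 1.0000e-02 3.4880e+01] F [ 1.  -1.6  0.2] M [-0.29 -0.06  0.01] 0.015612725820011537
[1.7995e+02 1.0000e-02 3.5170e+01] [ 0.7 -1.3 -0.9] [-0.28  0.04 -0.03]
9.35 [ 0.44473383 -0.27630939  0.26845918]
```

View pics/w2z.png

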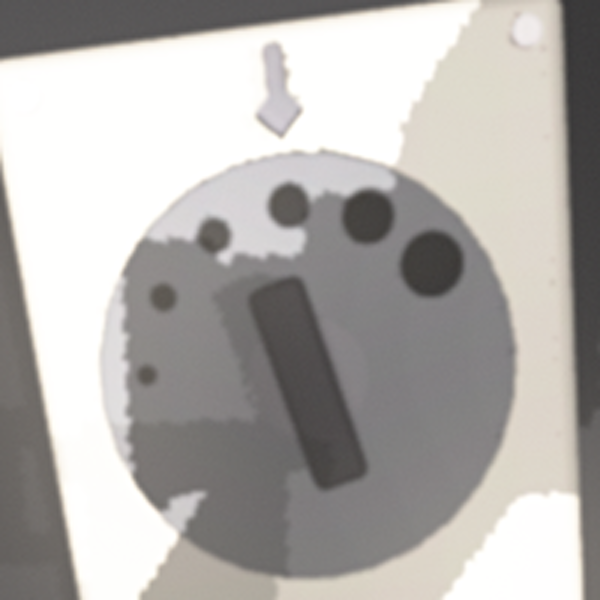

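In the crop the holes are at (147,375), (163,297), (214,235), (289,205), (368,216) and (432,264), with the pointer tip at (281,136). So the fourth hole stands at the pointer. I check the angle once more, then sign off if it fits.

```bash
python3 - <<'E'
from h import *
from scipy.optimize import least_squares
w=np.load("w2.npy",allow_pickle=True).item()
H=cast(w,np.array([(147,375),(163,297),(214,235),(289,205),(368,216),(432,264)])/3+[220,20],.081)[:,:2]
f=least_squares(lambda c:np.hypot(*(H-c).T)-.049,[.504,-.268]); a=np.unwrap(np.arctan2(*(H-f.x).T[::-1]))
t=cast(w,np.array([(281,136)])/3+[220,20],.082)[0,:2]-f.x; q=1.2+a.mean()-np.arctan2(t[1],t[0])
print(f.x,f.fun*1e3,a.mean(),"q",q)
if abs(q-1.44)<.04: print(r.sign_off())
E
```

```text
[ 0.50415605 -0.26801954] [-0.05140067  0.04686305  0.02281882  0.00071285 -0.0708318   0.03769775] 0.6022166020753251 q 1.4397024923067194
the job is handed in; nothing more can be done
None
```

The disc now rests in its fourth click with the fourth hole at the pointer (measured 1.440 rad against 1.44). The gripper has let go and is clear, I did not touch the dimmer, and I handed the job in at about 9.4 s.

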